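Set the two stops of a router fence to their pencil lines

ROBOT

A 6-joint arm with a two-finger parallel gripper is mounted at the origin on the work surface. World frame = base frame: x ahead of the robot, y to its left, z up, the work surface at z = 0. Lengths are in m, angles in rad, forces in N, time in s.
With the tool pointing down it reaches from about 0.275 to 0.75 m from the base axis. Payload 10.2 kg.
Tool frame: the origin (TCP) lies between the finger pads; the fingertips stand 25 mm ahead of it and the grasp point (between the pads) lies 6 mm ahead of it; z points along the fingers, y is the line along which they close (so a half turn about z gives the same grasp; the last joint's range is limited). The gripper opens to 88 mm and grips with 3 to 60 N. Pads are 18 mm wide; open, the fingers measure 123 mm over their backs; the gripper's body (75 mm by 187 mm) begins 45 mm behind the grasp point.
Start: joints at [-1.383, 0.313, 1.498, -0, 1.331, -0.223], TCP at [0.21, -0.481, 0.264] pointing down, gripper open.
Joint ranges: [-2.94, 2.94], [-0.97, 2.17], [0.19, 2.56], [-1.23, 4.37], [0.02, 3.11], [-2.88, 2.88]. Speed limits (rad/s): [2.39, 2.39, 3.01, 3.14, 3.14, 3.14].

INTERFACE

Orientations are given as a unit quaternion [w, x, y, z].
In Python, from cell import env gives the robot as it stands.
- The arm moves only by the tool send_rows, never from a script. Its argument "moves" is a list of rows, each an object of numbers: "x", "y", "z": the shift along the tool's x, y, z in mm; "turn": the turn about the tool's z in rad. A call has 1 to 20 rows; each row is the pose to reach, as a shift and turn from the pose commanded when the call began, along the tool's axes at that moment; what a row does not reach only later rows make up. A row lasts 1/8 s, in which the tool goes at most 62.5 mm and 10.7 degrees, less where a joint would pass 70% of its speed; a pose out of reach is approached as far as the arm can. A call with a gripper value outside its range is refused whole. "claw" is the finger opening in mm, from 0 to 88.1, set as the call begins (left out, the last holds). The fingers move at their own pace and stop on an object; "squeeze" is the grip in N (left out, the last holds). Time passes only in rows, so rows that repeat a pose let the fingers close. It gives the time, the measured TCP pose, the force, the opening and the grip force at its end, in the units of the state.
- env.sense(): the state, without advancing time (a new reading comes with each control period).
- env.grab_frame(name): name is "side" or "top" or "wrist"; returns a dict with "image" (480x640x3 uint8, red, green, blue), "depth" (480x640 float32, m along the optical axis (not along the pixel's ray), 0 where there is no reading), "K" (3x3 intrinsics, pixels), "pose" (4x4, takes a point from camera to world coordinates). Camera axes: x right, y down, z forward; pixel columns grow to the right and rows downward; lengths in m; the calibration is good to about 2 mm. A picture is of the moment at which its call begins.
- env.sign_off(): hands the job in; it is judged then, once.
Trained networks look in a picture, given as the dict that the camera call returned (one of the last four; its "shot" number tells which), for a name from the list of things; names that differ only in an ending like _2 or _b are one class to them, and where a whole thing is asked for, a point or a joint stands for the part that bears it (a point fixed in the world has none). Each returns a list of dicts, best first, with "confidence" (0 to 1); they miss things now and then, are a little off and sometimes report something else, mostly with a low value. They report only what shows in the picture. A call takes as long as a camera call.
- env.boxes_of(label, picture): "pixel" ([column, row] in pixels, amid what is visible of it).
- env.outline_of(label, picture): "mask" (480x640 bool, what is visible of it) and "pixel" ([column, row] in pixels, amid what is visible of it).
The state is a dict: "clock": time; "joint_pos": joint angles; "joint_vel": joint speeds; "tau": joint torques, N m; "position": TCP position; "eef_rot": TCP orientation; "force": force on the tool from outside, world axes, zero at the start; "ft_torque": the same for the moment, N m; "gripper_width": finger opening in m; "grasp_force": force on a finger pad.
Only numpy, scipy, OpenCV 4.12 (cv2) and the standard library are available. Lean on these libraries where they do the work, as an engineer would, in place of code of your own. Each camera call takes 0.05 s, during which the arm holds its last target. There are 200 camera calls.

TASK

Set up the router fence for a stopped groove: its two wooden stop blocks are nipped up so that they slide stiffly. Nudge each block gently along the fence towards the cutter until its end nearest the cutter is level with the pencil line on the strip of tape on its own side, without running past the line. Leave the batten, the roll of tape, the pencil and the spanner where they lie.

Things in the scene. Friction and masses are not known exactly. Their poses are not given: they have to be found in the camera images.
- fence: Tall plywood router fence, fixed, standing across the bench. Origin: bench top, foot of the working face (the face towards the robot), on the cutter's axis; x square to the face, away from the robot; y along the face to the robot's left; z up. Working faces 170 mm high, y = -400 to -30 and 30 to 400 mm. Cutter 15 mm high, under a clear guard (y -45 to 45, out to x = -50, z 80 to 120 mm).
- light_bar (a point): Middle of a slim LED work light fixed along the top of the fence, over the work: bar 660 mm long, fence x = -66 to -52 mm, z = 233 to 251 mm, on two bent arms near its middle (fence y = -70 and 70 mm). A tool cannot stand upright close to the face; leaning back towards the robot (and, if it helps, outwards) 30 to 45 degrees from vertical, it reaches in below.
- stop_left: Left stop block, wood, 60 mm along the fence, fence x = -30 to -1 mm, z = 4 to 54 mm, with a black star knob on its front (36 mm across, centre z = 36 mm, out to x = -41 mm). Slides along the fence only, 7 to 9 N of friction, stays where it is left; can travel far past the line. Origin: on the face, bench height, mid-length of the block; axes as the fence's.
- stop_left_end (a point): Point at the end of the left block that looks to the cutter (its right end, seen from the robot): on the working face, at the height of the bench, 30 mm from the block's origin.
- tape_left: Left strip of masking tape, flat on the bench at the foot of the fence, 25 mm wide, running 90 mm out from the face, with a dark pencil line 2 mm wide along its middle, square to the fence. Origin: on the line, at the working face; axes as the fence's: the block's end is at the line when its y in this frame is 0 (positive before).
- stop_right: Right stop block, the mirror image of the left one, on the right half of the fence (y below 0); it moves towards +y of the fence to come nearer the cutter. Origin: on the face, at the height of the bench, at mid-length of the block; axes as the fence's.
- stop_right_end (a point): Point at the end of the right block that looks to the cutter (its left end, seen from the robot): on the working face, at the height of the bench, 30 mm from the block's origin.
- tape_right: Right strip of masking tape with its pencil line, as the left one. Origin: on the middle of the line, at the working face; the right block has reached the line when the y of its end in this frame is 0 (negative before).
- blank: Loose: the batten to be grooved, pale wood, 190 x 45 x 20 mm high, lying in front of the cutter, its length along its y. Origin: centre of the underside.
- tape_roll: Loose: roll of masking tape lying flat, 92 mm across, 25 mm high, in front of the cutter. Origin: centre of the underside.
- pencil: Loose: pencil, 177 mm long, 8 mm thick, lying on the right in front of the fence. Origin: underside, mid-length.
- spanner: Loose: steel spanner 190 mm long, about 12 mm high, lying on the left in front of the fence. Origin: underside, mid-length.

How it is judged:
By the outcome, as a careful person would: the job done as asked, in the order asked, and still so for the second after the job is handed in, with the robot touching nothing.
It also fails if it takes over 61 s, if anything falls off the work surface, if the arm or the gripper's body presses on something with over 40 N, if the wrist force passes 120 N, or if a joint passes its speed limit or range.

## Working session

There is one attempt and no reset: what is moved stays moved. The work goes in short steps, Python scripts to look and compute and a tool call to move; the robot and the scene stay as the last step left them, time stands still between calls to the robot, and variables do not carry over. Pictures are saved under pics/ and viewed, at most 10 in all, crops included, and the job is handed in when it is done.

Besides the shell and the picture viewer there is one more tool, called after ">>>" in YAML: its name, and indented under it one key for each argument. send_rows: Moves the arm, as the interface text tells. Its arguments: {"type":"object","properties":{"moves":{"type":"array","items":{"type":"object","properties":{"x":{"type":"number"},"y":{"type":"number"},"z":{"type":"number"},"turn":{"type":"number"}}}},"claw":{"type":"number"},"squeeze":{"type":"number"}},"required":["moves"]}

```bash
mkdir -p pics; ls; python3 - <<'E'
from cell import env
import cv2, numpy as np
s=env.sense(); print(s['clock'],s['position'],s['eef_rot'],s['gripper_width'])
for n in ['top','side']:
    p=env.grab_frame(n); cv2.imwrite(f'pics/{n}1.png',p['image'][:,:,::-1])
    np.savez(f'{n}1.npz',depth=p['depth'],K=p['K'],pose=p['pose'],image=p['image'])
    print(n,p['pose'].round(3).tolist(),p['K'].round(1).tolist())
    for l in ['stop_left','stop_right','tape_left','tape_right','stop_left_end','stop_right_end','fence','blank','spanner','pencil','light_bar']:
        for d in env.boxes_of(l,p)[:2]:
            u,v=map(float,d['pixel']); z=float(p['depth'][int(v),int(u)])
            c=np.linalg.inv(p['K'])@[u,v,1]*z
            print(l,round(u),round(v),round(d['confidence'],2),(p['pose']@[*c,1])[:3].round(3))
E
```

```text
pics
0.0 [ 0.20959699 -0.48111946  0.26317283] [-6.31206603e-04  9.78981128e-01  2.03949880e-01  2.97742569e-06] 0.088218138308399
top [[0.0, -0.99, 0.143, 0.397], [-1.0, -0.003, -0.022, 0.019], [0.022, -0.143, -0.989, 1.106], [0.0, 0.0, 0.0, 1.0]] [[510.1, 0.0, 318.7], [0.0, 510.1, 236.9], [0.0, 0.0, 1.0]]
stop_left 227 242 0.68 [0.539 0.185 0.054]
stop_left 319 283 0.67 [ 0.456 -0.005 -0.   ]
stop_right 412 235 0.7 [ 0.555 -0.199  0.055]
stop_right 228 240 0.17 [0.542 0.185 0.054]
tape_left 267 262 0.58 [0.502 0.108 0.006]
tape_left 412 234 0.58 [ 0.556 -0.199  0.055]
tape_right 368 254 0.65 [ 0.519 -0.113  0.001]
stop_left_end 226 239 0.62 [0.545 0.189 0.053]
stop_right_end 411 234 0.82 [ 0.557 -0.197  0.052]
fence 411 237 0.73 [ 0.55  -0.197  0.054]
blank 322 310 0.95 [ 0.398 -0.012  0.019]
blank 346 274 0.62 [ 0.476 -0.064  0.002]
spanner 215 305 0.9 [0.409 0.216 0.004]
pencil 421 297 0.7 [ 0.428 -0.225  0.004]
light_bar 317 210 0.92 [0.586 0.003 0.164]
side [[0.852, 0.497, -0.165, 0.633], [0.523, -0.804, 0.284, -0.2], [0.009, -0.328, -0.945, 0.804], [0.0, 0.0, 0.0, 1.0]] [[484.3, 0.0, 328.4], [0.0, 484.3, 249.1], [0.0, 0.0, 1.0]]
stop_left 391 185 0.96 [0.533 0.181 0.055]
stop_right 273 390 0.95 [ 0.548 -0.207  0.055]
stop_right 370 314 0.63 [ 0.616 -0.058  0.164]
tape_left 350 226 0.92 [0.502 0.098 0.004]
tape_right 292 329 0.61 [ 0.515 -0.11   0.002]
stop_left_end 393 182 0.63 [0.533 0.188 0.054]
stop_right_end 268 389 0.78 [ 0.541 -0.21   0.052]
fence 370 314 0.92 [ 0.617 -0.058  0.164]
blank 269 250 0.7 [ 0.41  -0.018  0.02 ]
spanner 337 159 0.85 [0.414 0.2   0.007]
pencil 205 359 0.82 [ 0.423 -0.225  0.008]
light_bar 371 316 0.91 [ 0.62  -0.059  0.165]
```

View pics/top1.png

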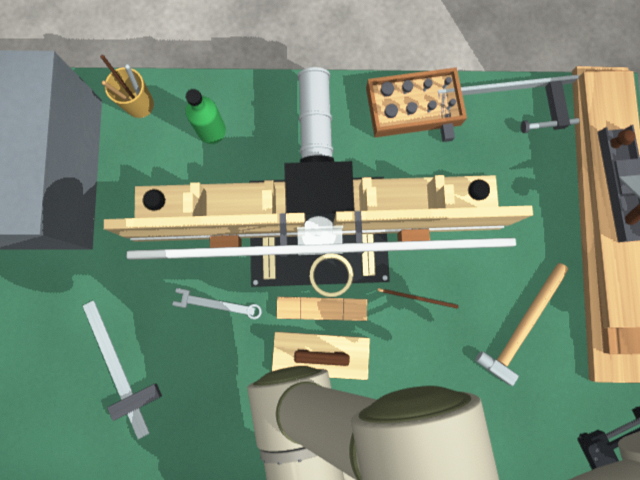

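View pics/side1.png

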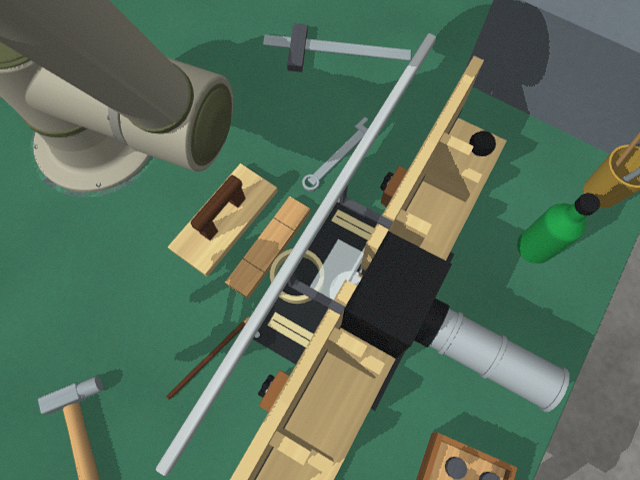

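The interface gives no tilt, so I need to see what an out-of-reach pose does. First I'll measure the fence precisely with a rectified composite.

```bash
cat > h.py <<'E'
import numpy as np, cv2
def cloud(p):
    v,u=np.mgrid[:480,:640]; z=p['depth']
    c=np.stack([(u-p['K'][0,2])/p['K'][0,0]*z,(v-p['K'][1,2])/p['K'][1,1]*z,z,np.ones_like(z)],-1)
    w=(c@p['pose'].T)[...,:3]; w[z==0]=np.nan; return w
def rect(p,O,psi,z,x0,x1,y0,y1,s):
    # rectified plane at height z in fence coords: rows = x from x1 down to x0, cols = y from y1 to y0
    R=np.array([[np.cos(psi),-np.sin(psi)],[np.sin(psi),np.cos(psi)]])
    xs=np.arange(x1,x0,-1/s); ys=np.arange(y1,y0,-1/s)
    X,Y=np.meshgrid(xs,ys,indexing='ij'); P=np.stack([X,Y],-1)@R.T+O
    W=np.concatenate([P,np.full(X.shape+(1,),z),np.ones(X.shape+(1,))],-1)
    C=W@np.linalg.inv(p['pose']).T; q=C[...,:3]@np.array(p['K']).T
    uv=(q[...,:2]/q[...,2:]).astype(np.float32)
    return cv2.remap(np.ascontiguousarray(p['image']),uv[...,0],uv[...,1],cv2.INTER_LINEAR)
E
python3 - <<'E'
from h import *
F={}
for n in ['top','side']:
    p=np.load(n+'1.npz'); w=cloud(p)
    m=(abs(w[...,2]-.17)<.006)&(abs(w[...,1])<.42)&(w[...,0]>.45)&(w[...,0]<.7)
    q=w[m]; pts=[]
    for y in np.arange(-.38,.39,.02):
        s=q[abs(q[:,1]-y)<.01]
        if len(s)>5 and abs(y)>.06: pts.append((y,np.percentile(s[:,0],5)))
    pts=np.array(pts); c=np.polyfit(pts[:,0],pts[:,1],1)
    for _ in range(4):
        r=pts[:,1]-np.polyval(c,pts[:,0]); k=abs(r)<.004 if _ else abs(r)<.012; c=np.polyfit(pts[k,0],pts[k,1],1)
    e=q[(q[:,0]<np.polyval(c,q[:,1])+.02)]
    print(n,'x=%.4f*y+%.4f'%tuple(c),k.sum(),len(pts),'y range',e[:,1].min(),e[:,1].max())
    for sgn in (1,-1):
        b=w[(abs(w[...,2]-.054)<.004)&(w[...,1]*sgn>.12)&(w[...,1]*sgn<.3)&(abs(w[...,0]-np.polyval(c,w[...,1])+.02)<.03)]
        print(' block',sgn,len(b),np.percentile(b,2,0).round(4),np.percentile(b,98,0).round(4))
    F[n]=c
c=(F['top']+F['side'])/2; psi=-np.arctan(c[0]); O=np.array([c[1],0]); print(psi,O)
# composite: top & side, z=0 and z=.054
rows=[]
for n in ['top','side']:
    p=np.load(n+'1.npz')
    for z in (0.001,.054):
        im=rect(p,O,psi,z,-.1,.02,-.26,.26,1500)[:,:,::-1].copy()
        rows.append(cv2.resize(im,(780,145)))
cv2.imwrite('pics/rect1.png',np.vstack(rows))
E
```

```text
top x=-0.0370*y+0.5626 30 33 y range -0.40342770910208453 0.39622990526182444
 block 1 384 [0.5299 0.1381 0.0504] [0.5574 0.2676 0.0576]
 block -1 373 [ 0.5438 -0.2515  0.0507] [ 0.5718 -0.1426  0.0578]
side x=-0.0356*y+0.5638 28 30 y range -0.31658148469740965 0.39641830363712555
 block 1 365 [0.5175 0.1625 0.0512] [0.5443 0.2203 0.0575]
 block -1 555 [ 0.5324 -0.2355  0.0521] [ 0.5585 -0.1787  0.0572]
0.03625578902417506 [0.56321288 0.        ]
```

View pics/rect1.png

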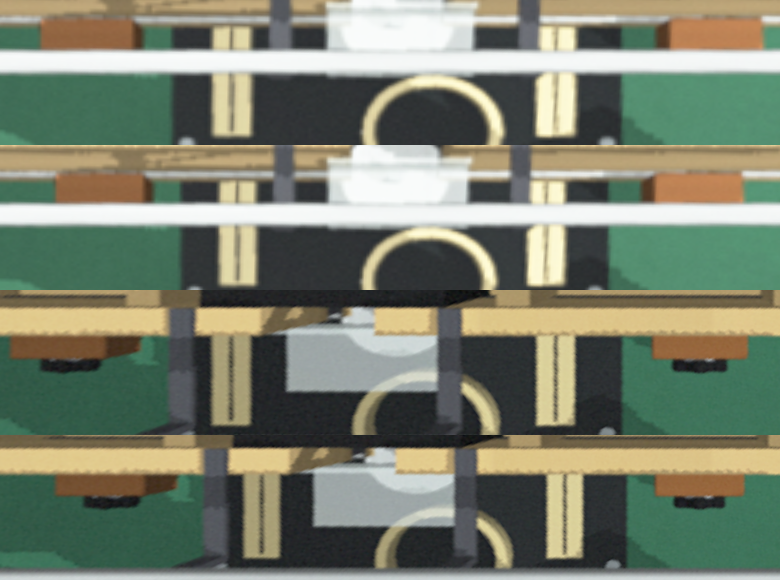

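>>> send_rows:
  moves:
    - {"z":-30}
    - {"z":-80}
    - {"z":-130}
    - {"z":-180}
    - {"z":-230}
    - {"z":-230}
  claw: 0

```text
invalid input at $.moves[0]: expected keys x, y, z, turn
```

The rectified views show the tape lines at columns 232 and 556 in the z=0 rows. In the side view at z=54 mm the blocks span columns 56–146 and 656–746. That leaves about 57 mm to go on the left and 67 mm on the right. Next I'll lift and see how the arm handles an unreachable pose.

>>> send_rows:
  moves:
    - {"x":0,"y":0,"z":-40,"turn":0}
    - {"x":0,"y":0,"z":-90,"turn":0}
    - {"x":0,"y":0,"z":-140,"turn":0}
    - {"x":0,"y":0,"z":-190,"turn":0}
    - {"x":0,"y":0,"z":-240,"turn":0}
  claw: 0

```text
clock: 1.82
position: [0.2096, -0.4809, 0.5055]
eef_rot: [0.0, 0.979, 0.204, -0.0]
force: [0.2, -1.0, 0.2]
gripper_width: 0.0404
grasp_force: 0.0
```

```bash
python3 - <<'E'
from cell import env
import numpy as np
from scipy.spatial.transform import Rotation as R
s=env.sense(); q=s['eef_rot']; M=R.from_quat([q[1],q[2],q[3],q[0]]).as_matrix()
print(s['clock'],s['position'],np.round(s['joint_pos'],3)); print(M.round(3))
d=np.array([.65,-.15,.52])-s['position']; print('to facing fence, tool axes mm',(M.T@d*1000).round())
E
```

```text
1.825 [ 0.20956195 -0.48094489  0.50549807] [-1.383  0.293  0.91   0.     1.939 -0.223]
[[ 0.917  0.399  0.   ]
 [ 0.399 -0.917 -0.   ]
 [-0.     0.    -1.   ]]
to facing fence, tool axes mm [ 536. -128.  -15.]
```

>>> send_rows:
  moves:
    - {"x":55,"y":-29,"z":0,"turn":0}
    - {"x":110,"y":-57,"z":0,"turn":0}
    - {"x":165,"y":-86,"z":0,"turn":0}
    - {"x":220,"y":-114,"z":0,"turn":0}
    - {"x":275,"y":-143,"z":0,"turn":0}
    - {"x":330,"y":-171,"z":0,"turn":0}
    - {"x":385,"y":-200,"z":0,"turn":0}
    - {"x":440,"y":-228,"z":0,"turn":0}
    - {"x":495,"y":-257,"z":0,"turn":0}
    - {"x":550,"y":-285,"z":0,"turn":0}
    - {"x":605,"y":-261,"z":0,"turn":0}
    - {"x":660,"y":-237,"z":0,"turn":0}
    - {"x":715,"y":-213,"z":0,"turn":0}
    - {"x":770,"y":-189,"z":0,"turn":0}
    - {"x":825,"y":-165,"z":0,"turn":0}
    - {"x":880,"y":-141,"z":0,"turn":0}

```text
clock: 3.82
position: [0.7211, -0.0005, 0.4182]
eef_rot: [0.004, 0.979, 0.204, 0.017]
force: [-0.2, 0.2, 0.0]
gripper_width: 0.0004
grasp_force: 0.0
```

```bash
cat > st.py <<'E'
from cell import env
import numpy as np
from scipy.spatial.transform import Rotation as R
def st(show=True):
    s=env.sense(); q=s['eef_rot']; M=R.from_quat([q[1],q[2],q[3],q[0]]).as_matrix()
    if show: print(s['clock'],np.round(s['position'],4),'j',np.round(s['joint_pos'],3),'F',np.round(s['force'],1)); print(M.round(4))
    return s,M
E
python3 -c "from st import *; st()"
```

```text
3.825 [ 7.211e-01 -5.000e-04  4.182e-01] j [-0.164  0.877  0.187  0.006  2.044  0.999] F [-0.2  0.2  0. ]
[[ 9.163e-01  3.990e-01  3.450e-02]
 [ 3.993e-01 -9.168e-01 -3.000e-04]
 [ 3.150e-02  1.400e-02 -9.994e-01]]
```

>>> send_rows:
  moves:
    - {"x":55,"y":24,"z":0,"turn":0}
    - {"x":110,"y":48,"z":0,"turn":0}
    - {"x":165,"y":72,"z":0,"turn":0}
    - {"x":220,"y":96,"z":0,"turn":0}

```text
clock: 4.32
position: [0.7619, -0.0005, 0.3596]
eef_rot: [0.007, 0.978, 0.204, 0.034]
force: [0.2, 0.2, -0.6]
gripper_width: 0.0005
grasp_force: 0.0
```

```bash
python3 -c "from st import *; st()"
```

```text
4.325 [ 7.619e-01 -5.000e-04  3.596e-01] j [-0.157  0.959  0.187  0.011  1.928  1.007] F [ 0.2  0.2 -0.6]
[[ 9.146e-01  3.983e-01  6.910e-02]
 [ 3.993e-01 -9.168e-01 -1.000e-04]
 [ 6.330e-02  2.770e-02 -9.976e-01]]
```

>>> send_rows:
  moves:
    - {"x":48,"y":21,"z":-31,"turn":0}
    - {"x":96,"y":42,"z":-62,"turn":0}
    - {"x":144,"y":63,"z":-93,"turn":0}
    - {"x":192,"y":84,"z":-124,"turn":0}
    - {"x":240,"y":105,"z":-155,"turn":0}
    - {"x":288,"y":126,"z":-186,"turn":0}

```text
clock: 5.08
position: [0.7572, -0.0007, 0.3841]
eef_rot: [0.011, 0.978, 0.204, 0.051]
force: [-0.2, 0.8, 0.2]
gripper_width: 0.0006
grasp_force: 0.0
```

```bash
python3 -c "from st import *; st()"
```

```text
5.075 [ 7.572e-01 -7.000e-04  3.841e-01] j [-0.16   0.926  0.187  0.018  1.925  1.007] F [-0.2  0.8  0.2]
[[ 0.9117  0.3972  0.1048]
 [ 0.3994 -0.9168 -0.    ]
 [ 0.0961  0.0419 -0.9945]]
```

>>> send_rows:
  moves:
    - {"x":55,"y":24,"z":0,"turn":0}
    - {"x":110,"y":48,"z":0,"turn":0}

```text
clock: 5.32
position: [0.78, -0.0007, 0.3564]
eef_rot: [0.014, 0.977, 0.203, 0.068]
force: [-0.8, -0.1, -0.9]
gripper_width: 0.0005
grasp_force: 0.0
```

>>> send_rows:
  moves:
    - {"x":55,"y":24,"z":0,"turn":0}

```text
clock: 5.45
position: [0.7939, -0.0007, 0.3441]
eef_rot: [0.018, 0.975, 0.203, 0.084]
force: [0.4, -0.6, -0.5]
gripper_width: 0.0004
grasp_force: 0.0
```

>>> send_rows:
  moves:
    - {"x":55,"y":24,"z":0,"turn":0}
    - {"x":110,"y":48,"z":0,"turn":0}
    - {"x":165,"y":72,"z":0,"turn":0}
    - {"x":220,"y":96,"z":0,"turn":0}

```text
clock: 5.95
position: [0.8168, -0.0007, 0.3134]
eef_rot: [0.022, 0.974, 0.203, 0.103]
force: [-0.2, 0.3, 0.3]
gripper_width: 0.0005
grasp_force: 0.0
```

```bash
python3 -c "from st import *; st()"
```

```text
5.95 [ 8.168e-01 -7.000e-04  3.134e-01] j [-0.152  1.026  0.187  0.032  1.72   1.016] F [-0.2  0.3  0.3]
[[ 8.965e-01  3.905e-01  2.090e-01]
 [ 3.994e-01 -9.168e-01 -3.000e-04]
 [ 1.915e-01  8.370e-02 -9.779e-01]]
```

>>> send_rows:
  moves:
    - {"x":45,"y":20,"z":-35,"turn":0}

```text
clock: 6.08
position: [0.8133, -0.001, 0.3351]
eef_rot: [0.024, 0.972, 0.203, 0.116]
force: [0.0, 0.2, 0.6]
gripper_width: 0.0002
grasp_force: 0.0
```

>>> send_rows:
  moves:
    - {"x":45,"y":20,"z":-35,"turn":0}

```text
clock: 6.2
position: [0.8087, -0.0012, 0.3645]
eef_rot: [0.028, 0.97, 0.202, 0.134]
force: [0.5, 0.8, 0.2]
gripper_width: 0.0003
grasp_force: 0.0
```

>>> send_rows:
  moves:
    - {"x":45,"y":20,"z":-35,"turn":0}

```text
clock: 6.32
position: [0.8035, -0.0015, 0.3889]
eef_rot: [0.032, 0.967, 0.202, 0.149]
force: [-0.2, -0.6, 0.9]
gripper_width: 0.0005
grasp_force: 0.0
```

>>> send_rows:
  moves:
    - {"x":45,"y":20,"z":-35,"turn":0}

```text
clock: 6.45
position: [0.7979, -0.0018, 0.412]
eef_rot: [0.034, 0.965, 0.201, 0.164]
force: [-0.1, 0.1, 0.5]
gripper_width: 0.0006
grasp_force: 0.0
```

>>> send_rows:
  moves:
    - {"x":45,"y":20,"z":-35,"turn":0}

```text
clock: 6.58
position: [0.7917, -0.002, 0.4348]
eef_rot: [0.037, 0.963, 0.201, 0.178]
force: [0.4, -1.0, 0.3]
gripper_width: 0.0004
grasp_force: 0.0
```

>>> send_rows:
  moves:
    - {"x":45,"y":20,"z":-35,"turn":0}

```text
clock: 6.7
position: [0.7847, -0.0023, 0.4578]
eef_rot: [0.04, 0.96, 0.2, 0.192]
force: [0.3, -0.2, -0.1]
gripper_width: 0.0006
grasp_force: 0.0
```

```bash
python3 -c "from st import *; st()"
```

```text
6.7 [ 0.7847 -0.0023  0.4578] j [-0.17   0.844  0.187  0.065  1.72   1.012] F [ 0.3 -0.2 -0.1]
[[ 8.463e-01  3.685e-01  3.848e-01]
 [ 3.994e-01 -9.168e-01 -6.000e-04]
 [ 3.525e-01  1.542e-01 -9.230e-01]]
```

>>> send_rows:
  moves:
    - {"x":50,"y":22,"z":-20,"turn":0}

```text
clock: 6.82
position: [0.7856, -0.0023, 0.4696]
eef_rot: [0.044, 0.957, 0.199, 0.208]
force: [-0.4, -0.0, -0.2]
gripper_width: 0.0006
grasp_force: 0.0
```

>>> send_rows:
  moves:
    - {"x":50,"y":22,"z":-20,"turn":0}

```text
clock: 6.95
position: [0.7865, -0.0024, 0.4792]
eef_rot: [0.046, 0.954, 0.199, 0.222]
force: [0.2, -0.1, -0.2]
gripper_width: 0.0002
grasp_force: 0.0
```

>>> send_rows:
  moves:
    - {"x":50,"y":22,"z":-20,"turn":0}

```text
clock: 7.08
position: [0.786, -0.0025, 0.4919]
eef_rot: [0.05, 0.95, 0.198, 0.236]
force: [-0.3, 0.3, 0.6]
gripper_width: 0.0004
grasp_force: 0.0
```

>>> send_rows:
  moves:
    - {"x":50,"y":22,"z":-20,"turn":0}

```text
clock: 7.2
position: [0.7846, -0.0025, 0.506]
eef_rot: [0.053, 0.946, 0.197, 0.252]
force: [0.5, 0.5, 0.0]
gripper_width: 0.0005
grasp_force: 0.0
```

>>> send_rows:
  moves:
    - {"x":50,"y":22,"z":-20,"turn":0}

```text
clock: 7.32
position: [0.7824, -0.0025, 0.5207]
eef_rot: [0.056, 0.942, 0.196, 0.267]
force: [-0.5, 0.5, -0.6]
gripper_width: 0.0005
grasp_force: 0.0
```

>>> send_rows:
  moves:
    - {"x":50,"y":22,"z":-20,"turn":0}

```text
clock: 7.45
position: [0.7795, -0.0025, 0.5358]
eef_rot: [0.059, 0.938, 0.195, 0.281]
force: [-0.2, 0.1, 0.4]
gripper_width: 0.0004
grasp_force: 0.0
```

>>> send_rows:
  moves:
    - {"x":50,"y":22,"z":-20,"turn":0}

```text
clock: 7.58
position: [0.7759, -0.0026, 0.5513]
eef_rot: [0.062, 0.933, 0.194, 0.296]
force: [-0.1, -0.0, -0.5]
gripper_width: 0.0003
grasp_force: 0.0
```

>>> send_rows:
  moves:
    - {"x":50,"y":22,"z":-20,"turn":0}

```text
clock: 7.7
position: [0.7715, -0.0026, 0.5672]
eef_rot: [0.065, 0.928, 0.193, 0.311]
force: [0.1, -0.2, 0.1]
gripper_width: 0.0004
grasp_force: 0.0
```

```bash
python3 -c "from st import *; st()"
```

```text
7.7 [ 0.7715 -0.0026  0.5672] j [-0.187  0.72   0.187  0.111  1.596  1.012] F [ 0.1 -0.2  0.1]
[[ 0.7323  0.3184  0.6019]
 [ 0.3996 -0.9167 -0.0013]
 [ 0.5514  0.2415 -0.7986]]
```

Each unreachable target leaves about 2° of lean, and it persists between calls. The tool now leans 37° forward at the tip. I'll bring it back over and in front of the fence, on the left, and turn it square to the fence.

>>> send_rows:
  moves:
    - {"x":-24,"y":-44,"z":-21,"turn":0.046}
    - {"x":-49,"y":-87,"z":-42,"turn":0.092}
    - {"x":-73,"y":-131,"z":-62,"turn":0.137}
    - {"x":-98,"y":-175,"z":-83,"turn":0.183}
    - {"x":-122,"y":-218,"z":-104,"turn":0.229}
    - {"x":-147,"y":-262,"z":-125,"turn":0.275}
    - {"x":-171,"y":-306,"z":-145,"turn":0.32}
    - {"x":-195,"y":-349,"z":-166,"turn":0.366}
    - {"x":-220,"y":-393,"z":-187,"turn":0.412}
    - {"x":-248,"y":-405,"z":-146,"turn":0.412}
    - {"x":-276,"y":-418,"z":-105,"turn":0.412}
    - {"x":-304,"y":-430,"z":-65,"turn":0.412}
    - {"x":-332,"y":-442,"z":-24,"turn":0.412}
    - {"x":-360,"y":-455,"z":17,"turn":0.412}
    - {"x":-360,"y":-455,"z":17,"turn":0.412}

```text
clock: 9.57
position: [0.3719, 0.27, 0.243]
eef_rot: [0.002, 0.949, -0.0, 0.314]
force: [-0.9, 0.7, 0.4]
gripper_width: 0.0001
grasp_force: 0.0
```

```bash
cat >> st.py <<'E'
O=np.array([.5632,0]); psi=.03626; RF=np.array([[np.cos(psi),-np.sin(psi)],[np.sin(psi),np.cos(psi)]])
def tip_to(fx,fy,fz,tip=.025):
    "tool-axes shift (mm) bringing the fingertip to fence coords (m)"
    s,M=st(False); t=np.array(s['position'])+M[:,2]*tip
    w=np.array([*(O+RF@[fx,fy]),fz]); print('tip now fence',(RF.T@(t[:2]-O)).round(4),t[2].round(4),'shift',(M.T@(w-t)*1000).round(1))
    print('fence +y 10mm in tool:',(M.T@np.array([*(RF@[0,10]),0])).round(2),'fence +x 10:',(M.T@np.array([*(RF@[10,0]),0])).round(2))
E
python3 -c "
from st import *
st(); tip_to(-.015,.27,.027)"
```

```text
9.575 [0.3719 0.27   0.243 ] j [ 0.52   0.017  2.034 -0.564  0.594  2.484] F [-0.9  0.7  0.4]
[[ 8.026e-01 -1.600e-03  5.965e-01]
 [ 5.000e-04 -1.000e+00 -3.300e-03]
 [ 5.965e-01  2.900e-03 -8.026e-01]]
tip now fence [-0.1665  0.2762] 0.2229 shift [ 4.800e+00 -2.000e-01  2.477e+02]
fence +y 10mm in tool: [-0.29 -9.99 -0.25] fence +x 10: [ 8.02 -0.38  5.96]
```

>>> send_rows:
  moves:
    - {"x":5,"y":0,"z":50,"turn":0}
    - {"x":5,"y":0,"z":100,"turn":0}
    - {"x":5,"y":0,"z":150,"turn":0}
    - {"x":5,"y":0,"z":200,"turn":0}
    - {"x":5,"y":0,"z":235,"turn":0}
    - {"x":5,"y":0,"z":247,"turn":0}
    - {"x":5,"y":0,"z":247,"turn":0}

```text
clock: 10.45
position: [0.5333, 0.2707, 0.0625]
eef_rot: [-0.0, 0.952, 0.001, 0.307]
force: [-0.9, -0.2, -1.7]
gripper_width: 0.0004
grasp_force: 0.6
```

```bash
python3 -c "
from st import *
import cv2
tip_to(-.015,.241,.027)
print(env.sense()['force'])
a=env.grab_frame('side')['image'];b=env.grab_frame('wrist')['image']
cv2.imwrite('pics/left1.png',cv2.resize(np.hstack([a[100:400,200:600],b[:,:]if 0 else cv2.resize(b,(400,300))]),(800,300))[:,:,::-1])"
```

```text
tip now fence [-0.0055  0.2711] 0.0422 shift [-15.8  30.4   7.4]
fence +y 10mm in tool: [-0.27 -9.99 -0.2 ] fence +x 10: [ 8.11 -0.34  5.84]
[-0.92201838 -0.23523444 -1.66704846]
```

View pics/left1.png

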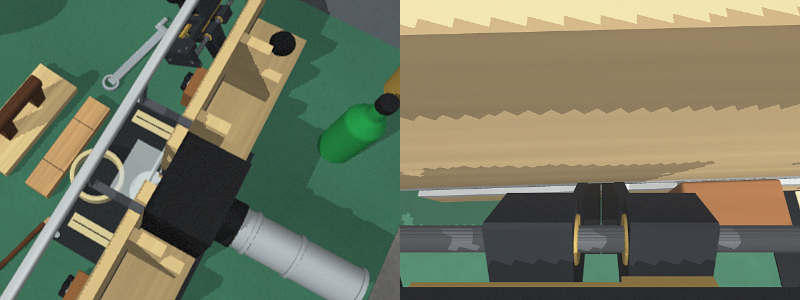

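The side crop shows the gripper under the bar, left of the left block, at about (195,40). The wrist view shows the fingertips at about (600,190) and the orange block just to their right. The pose is about 15 mm off the command, so I'll check the joints before correcting.

>>> send_rows:
  moves:
    - {"x":-13,"y":0,"z":3,"turn":0}
    - {"x":-13,"y":0,"z":3,"turn":0}
    - {"x":-13,"y":0,"z":3,"turn":0}

```text
clock: 10.92
position: [0.5274, 0.2709, 0.0567]
eef_rot: [-0.001, 0.954, 0.003, 0.301]
force: [0.2, -0.3, -0.2]
gripper_width: 0.0001
grasp_force: 0.0
```

```bash
python3 -c "
from st import *
st();tip_to(-.015,.241,.027)"
```

```text
10.925 [0.5274 0.2709 0.0567] j [ 0.351  0.582  1.859 -1.034  0.227  2.88 ] F [ 0.2 -0.3 -0.2]
[[ 0.8186  0.006   0.5743]
 [ 0.0043 -1.      0.0043]
 [ 0.5743 -0.0011 -0.8186]]
tip now fence [-0.0116  0.2716] 0.0363 shift [-7.3 30.7  6.1]
fence +y 10mm in tool: [ -0.25 -10.    -0.17] fence +x 10: [ 8.18 -0.3   5.74]
```

Joint 6 is at its 2.88 limit. I'll back out from under the bar and take the equivalent half turn.

>>> send_rows:
  moves:
    - {"x":0,"y":0,"z":-60,"turn":0}
    - {"x":0,"y":0,"z":-120,"turn":0}
    - {"x":0,"y":0,"z":-180,"turn":0}
    - {"x":0,"y":0,"z":-180,"turn":-0.185}
    - {"x":0,"y":0,"z":-180,"turn":-0.37}
    - {"x":0,"y":0,"z":-180,"turn":-0.555}
    - {"x":0,"y":0,"z":-180,"turn":-0.74}
    - {"x":0,"y":0,"z":-180,"turn":-0.925}
    - {"x":0,"y":0,"z":-180,"turn":-1.11}
    - {"x":0,"y":0,"z":-180,"turn":-1.295}
    - {"x":0,"y":0,"z":-180,"turn":-1.48}
    - {"x":0,"y":0,"z":-180,"turn":-1.665}
    - {"x":0,"y":0,"z":-180,"turn":-1.85}
    - {"x":0,"y":0,"z":-180,"turn":-2.035}
    - {"x":0,"y":0,"z":-180,"turn":-2.22}
    - {"x":0,"y":0,"z":-180,"turn":-2.405}
    - {"x":0,"y":0,"z":-180,"turn":-2.59}
    - {"x":0,"y":0,"z":-180,"turn":-2.775}
    - {"x":0,"y":0,"z":-180,"turn":-2.96}
    - {"x":0,"y":0,"z":-180,"turn":-3.14}

```text
clock: 13.42
position: [0.424, 0.27, 0.204]
eef_rot: [0.301, -0.005, 0.954, 0.001]
force: [-0.6, -0.3, -0.5]
gripper_width: 0.0006
grasp_force: 0.0
```

```bash
python3 -c "
from st import *
st();tip_to(-.016,.266,.028)"
```

```text
13.425 [0.424 0.27  0.204] j [ 0.443  0.16   1.983 -0.538  0.493 -0.726] F [-0.6 -0.3 -0.5]
[[-0.8188 -0.0094  0.574 ]
 [-0.0085  1.      0.0042]
 [-0.5741 -0.0015 -0.8188]]
tip now fence [-0.115   0.2745] 0.1835 shift [  8.1  -5.6 184.3]
fence +y 10mm in tool: [ 0.21 10.   -0.17] fence +x 10: [-8.19  0.27  5.74]
```

>>> send_rows:
  moves:
    - {"x":8,"y":-2,"z":50,"turn":0}
    - {"x":8,"y":-4,"z":100,"turn":0}
    - {"x":8,"y":-6,"z":140,"turn":0}
    - {"x":8,"y":-6,"z":170,"turn":0}
    - {"x":8,"y":-6,"z":184,"turn":0}
    - {"x":8,"y":-6,"z":184,"turn":0}

```text
clock: 14.18
position: [0.5231, 0.2646, 0.0478]
eef_rot: [0.3, -0.002, 0.954, 0.001]
force: [0.7, 0.2, -0.2]
gripper_width: 0.0003
grasp_force: 0.0
```

```bash
python3 -c "
from st import *
st();tip_to(-.016,.245,.028)"
```

```text
14.175 [0.5231 0.2646 0.0478] j [ 0.341  0.59   1.88  -1.142  0.209 -0.157] F [ 0.7  0.2 -0.2]
[[-0.8196 -0.0042  0.5729]
 [-0.0027  1.      0.0035]
 [-0.5729  0.0013 -0.8196]]
tip now fence [-0.0162  0.2654] 0.0273 shift [ -1.1 -20.4  -0.1]
fence +y 10mm in tool: [ 0.27  9.99 -0.17] fence +x 10: [-8.19  0.32  5.73]
```

>>> send_rows:
  moves:
    - {"x":-0.2,"y":-8,"z":0.1,"turn":0}
    - {"x":-0.4,"y":-16,"z":0.3,"turn":0}
    - {"x":-0.6,"y":-21,"z":0.4,"turn":0}
    - {"x":-0.6,"y":-23,"z":0.4,"turn":0}
    - {"x":-0.7,"y":-25,"z":0.4,"turn":0}
    - {"x":-0.7,"y":-27,"z":0.5,"turn":0}
    - {"x":-0.8,"y":-29,"z":0.5,"turn":0}

```text
clock: 15.05
position: [0.5241, 0.237, 0.0486]
eef_rot: [0.301, -0.003, 0.954, 0.003]
force: [-0.7, 7.1, -0.6]
gripper_width: 0.0004
grasp_force: 3.7
```

```bash
python3 -c "
from st import *
st();tip_to(-.016,.245,.028)"
```

```text
15.05 [0.5241 0.237  0.0486] j [ 0.281  0.569  1.923 -1.227  0.162 -0.12 ] F [-0.7  7.1 -0.6]
[[-0.8186 -0.0073  0.5743]
 [-0.0037  1.      0.0074]
 [-0.5743  0.004  -0.8186]]
tip now fence [-0.0162  0.2379] 0.0281 shift [0.1 7.1 0.1]
fence +y 10mm in tool: [ 0.26 10.   -0.13] fence +x 10: [-8.18  0.29  5.74]
```

>>> send_rows:
  moves:
    - {"x":-0.1,"y":-4,"z":0,"turn":0}
    - {"x":-0.2,"y":-8,"z":0.1,"turn":0}
    - {"x":-0.3,"y":-12,"z":0.1,"turn":0}
    - {"x":-0.4,"y":-16,"z":0.2,"turn":0}
    - {"x":-0.5,"y":-20,"z":0.2,"turn":0}
    - {"x":-0.6,"y":-24,"z":0.3,"turn":0}
    - {"x":-0.7,"y":-28,"z":0.3,"turn":0}
    - {"x":-0.8,"y":-32,"z":0.4,"turn":0}
    - {"x":-0.8,"y":-32,"z":0.4,"turn":0}

```text
clock: 16.18
position: [0.5257, 0.2049, 0.0502]
eef_rot: [0.298, -0.003, 0.955, 0.003]
force: [-2.0, 4.9, -2.6]
gripper_width: 0.0006
grasp_force: 2.5
```

```bash
cat >> st.py <<'E'
def snap(names,f):
    import h,cv2
    out=[]
    for n in names:
        p=env.grab_frame(n); np.savez(f'{f}_{n}.npz',depth=p['depth'],K=p['K'],pose=p['pose'],image=p['image'])
        out.append(p)
    return out
E
python3 - <<'E'
from st import *
import cv2,h
st();tip_to(-.016,.245,.028)
a,b=snap(['side','wrist'],'L')
r0=h.rect(a,O,psi,.001,-.1,.02,.04,.25,1900); r1=h.rect(a,O,psi,.054,-.1,.02,.04,.25,1900)
r2=h.rect(b,O,psi,.001,-.1,.02,.04,.25,1900)
im=np.vstack([np.hstack([r0,r1]),np.hstack([r2,cv2.resize(b['image'],(r2.shape[1],228))])])
print(r0.shape); cv2.imwrite('pics/left2.png',im[:,:798,::-1])
E
```

```text
16.175 [0.5257 0.2049 0.0502] j [ 0.209  0.546  1.96  -1.232  0.119 -0.172] F [-2.   4.9 -2.6]
[[-0.8224 -0.0065  0.5689]
 [-0.0035  1.      0.0064]
 [-0.569   0.0032 -0.8224]]
tip now fence [-0.0158  0.2058] 0.0296 shift [ 2.1 39.2  0.7]
fence +y 10mm in tool: [ 0.26 10.   -0.14] fence +x 10: [-8.22  0.3   5.69]Traceback (most recent call last):
  File "<stdin>", line 7, in <module>
    return _nx.concatenate(arrs, 1, dtype=dtype, casting=casting)
           ~~~~~~~~~~~~~~~^^^^^^^^^^^^^^^^^^^^^^^^^^^^^^^^^^^^^^^
ValueError: all the input array dimensions except for the concatenation axis must match exactly, but along dimension 0, the array at index 0 has size 229 and the array at index 1 has size 228
```

```bash
python3 - <<'E'
import numpy as np,cv2,h
from st import O,psi
a=np.load('L_side.npz'); b=np.load('L_wrist.npz')
r0=h.rect(a,O,psi,.001,-.1,.02,.04,.25,1900); r1=h.rect(a,O,psi,.054,-.1,.02,.04,.25,1900)
r2=h.rect(b,O,psi,.001,-.1,.02,.04,.25,1900); r3=cv2.resize(b['image'],(r2.shape[1],r2.shape[0]))
cv2.imwrite('pics/left2.png',np.vstack([np.hstack([r0,r1]),np.hstack([r2,r3])])[:,:798,::-1])
E
```

```text
(no output)
```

View pics/left2.png

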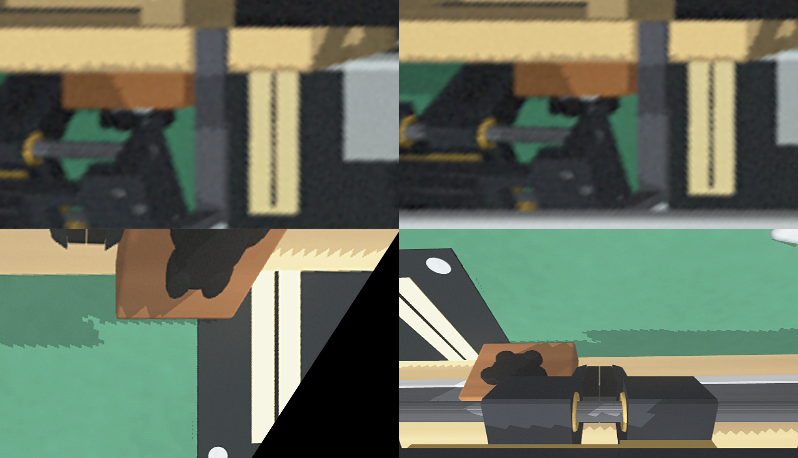

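The wrist view rectified to the bench (lower left) shows the block's inner bottom corner at column 233 and the line at column 277, so the gap is about 23 mm. That agrees with the tip position.

>>> send_rows:
  moves:
    - {"x":-0.1,"y":-4,"z":0,"turn":0}
    - {"x":-0.2,"y":-8,"z":0.1,"turn":0}
    - {"x":-0.3,"y":-12,"z":0.1,"turn":0}
    - {"x":-0.4,"y":-16,"z":0.2,"turn":0}
    - {"x":-0.5,"y":-18,"z":0.2,"turn":0}
    - {"x":-0.5,"y":-18,"z":0.2,"turn":0}

```text
clock: 17.02
position: [0.5268, 0.1872, 0.0512]
eef_rot: [0.297, -0.003, 0.955, 0.003]
force: [-2.1, 5.9, -3.4]
gripper_width: 0.0002
grasp_force: 2.7
```

```bash
python3 - <<'E'
from st import *
import cv2,h
st();tip_to(-.016,.245,.028)
b,a=snap(['wrist','side'],'L2')
s=4000
r=h.rect(b,O,psi,.0005,-.075,-.02,.07,.16,s); r4=h.rect(b,O,psi,.004,-.075,-.02,.07,.16,s)
rs=h.rect(a,O,psi,.0005,-.075,-.02,.07,.16,s)
print(r.shape)
for n,q in (('wrist',r),('side',rs)):
    g=q.astype(float).sum(2)[60:160].mean(0)
    print(n,'line profile y:',[ (round(.16-i/s,4),int(g[i])) for i in range(0,len(g),4) if .095<.16-i/s<.118])
cv2.imwrite('pics/left3.png',np.vstack([r,r4])[:,:,::-1])
E
```

```text
17.025 [0.5268 0.1872 0.0512] j [ 0.168  0.534  1.979 -1.232  0.094 -0.206] F [-2.1  5.9 -3.4]
[[-0.8234 -0.0067  0.5674]
 [-0.0036  1.      0.0067]
 [-0.5675  0.0035 -0.8234]]
tip now fence [-0.0154  0.1881] 0.0306 shift [ 3.5 56.9  1. ]
fence +y 10mm in tool: [ 0.26 10.   -0.14] fence +x 10: [-8.23  0.3   5.67]
(220, 360, 3)
wrist line profile y: [(0.117, 732), (0.116, 718), (0.115, 718), (0.114, 718), (0.113, 718), (0.112, 718), (0.111, 718), (0.11, 718), (0.109, 718), (0.108, 719), (0.107, 719), (0.106, 721), (0.105, 140), (0.104, 137), (0.103, 728), (0.102, 719), (0.101, 718), (0.1, 718), (0.099, 718), (0.098, 719), (0.097, 719), (0.096, 718)]
side line profile y: [(0.117, 554), (0.116, 575), (0.115, 574), (0.114, 570), (0.113, 570), (0.112, 571), (0.111, 573), (0.11, 567), (0.109, 528), (0.108, 438), (0.107, 334), (0.106, 325), (0.105, 417), (0.104, 517), (0.103, 567), (0.102, 575), (0.101, 572), (0.1, 569), (0.099, 570), (0.098, 572), (0.097, 575), (0.096, 566)]
```

View pics/left3.png

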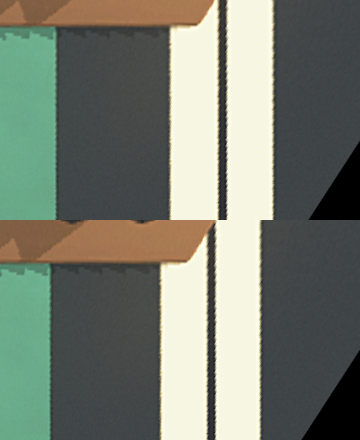

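The corner (bottom panel, z=4 mm) is at column 188 and the line (top panel) at column 222, so about 8 mm remain. I'll push 6 mm slowly and refine by edge detection.

>>> send_rows:
  moves:
    - {"x":-0.1,"y":-2,"z":0,"turn":0}
    - {"x":-0.1,"y":-4,"z":0.1,"turn":0}
    - {"x":-0.2,"y":-6,"z":0.1,"turn":0}
    - {"x":-0.2,"y":-6,"z":0.1,"turn":0}

```text
clock: 17.62
position: [0.5272, 0.1813, 0.0514]
eef_rot: [0.297, -0.003, 0.955, 0.003]
force: [-2.2, 6.3, -3.4]
gripper_width: 0.0005
grasp_force: 2.9
```

```bash
cat > meas.py <<'E'
from st import *
import cv2,h
def meas(f,sg,yl,pic):
    "sg=+1 left,-1 right; yl approx line fence y"
    st();tip_to(-.016,.2*sg,.028)
    b,a=snap(['wrist','side'],f); s=8000; y0,y1=sorted((yl-sg*.018,yl+sg*.030))
    ims=[]
    for p in (b,a):
        r=h.rect(p,O,psi,.0003,-.07,-.02,y0,y1,s); r4=h.rect(p,O,psi,.004,-.045,-.015,y0,y1,s)
        r54=h.rect(p,O,psi,.054,-.045,-.015,y0,y1,s)
        g=r.astype(float).sum(2)[120:360].mean(0); ys=y1-np.arange(len(g))/s
        k=abs(ys-yl)<.006; w=np.clip(np.percentile(g[k],80)-g[k]-60,0,None); print('line y %.4f'%((w*ys[k]).sum()/w.sum()))
        ims.append(np.vstack([r4,r54]))
    cv2.imwrite(pic,np.hstack(ims)[:,:,::-1])
    # orange corner at z=.004 in the wrist view: rightmost/leftmost orange per x row
    r4=h.rect(b,O,psi,.004,-.045,-.015,y0,y1,s).astype(int); m=(r4[...,0]-r4[...,2]>35)
    for i in range(0,m.shape[0],12):
        c=np.flatnonzero(m[i]); 
        if len(c): print('x %.4f orange y %.4f..%.4f'%(-.015-i/s,y1-c[0]/s,y1-c[-1]/s))
E
python3 -c "
from meas import *
meas('L3',1,.105,'pics/left4.png')"
```

```text
17.625 [0.5272 0.1813 0.0514] j [ 0.154  0.531  1.984 -1.232  0.085 -0.217] F [-2.2  6.3 -3.4]
[[-0.8237 -0.0069  0.567 ]
 [-0.0037  1.      0.0068]
 [-0.5671  0.0035 -0.8237]]
tip now fence [-0.0152  0.1821] 0.0308 shift [ 2.7 17.8  1.7]
fence +y 10mm in tool: [ 0.26 10.   -0.14] fence +x 10: [-8.23  0.29  5.67]
line y 0.1044
line y 0.1065
x -0.0150 orange y 0.1104..0.0949
x -0.0165 orange y 0.1291..0.0950
x -0.0180 orange y 0.1309..0.0949
x -0.0195 orange y 0.1326..0.0949
x -0.0210 orange y 0.1350..0.0951
x -0.0225 orange y 0.1350..0.0950
x -0.0240 orange y 0.1350..0.0949
x -0.0255 orange y 0.1350..0.0950
x -0.0270 orange y 0.1350..0.0949
x -0.0285 orange y 0.1350..0.0948
x -0.0300 orange y 0.1350..0.0950
x -0.0315 orange y 0.1198..0.0950
x -0.0330 orange y 0.1198..0.0950
x -0.0345 orange y 0.1199..0.0949
x -0.0360 orange y 0.1199..0.0950
x -0.0375 orange y 0.1199..0.0950
x -0.0390 orange y 0.1198..0.0949
x -0.0405 orange y 0.1199..0.0949
x -0.0420 orange y 0.1199..0.0949
x -0.0435 orange y 0.1199..0.0949
```

```bash
sed -i "s/m=(r4\[...,0\]-r4\[...,2\]>35)/m=(r4[...,1]<.72*r4[...,0])\&(r4[...,0]>60)/" meas.py; cat > again.py <<'E'
import numpy as np,h,sys
from st import O,psi
def corner(f,sg,yl,cam='wrist',z=.004):
    b=np.load(f+'_'+cam+'.npz'); s=8000; y0,y1=sorted((yl-sg*.018,yl+sg*.030))
    r4=h.rect(b,O,psi,z,-.045,-.005,y0,y1,s).astype(int); m=(r4[...,1]<.72*r4[...,0])&(r4[...,0]>60)
    for i in range(0,m.shape[0],16):
        c=np.flatnonzero(m[i])
        if len(c): print('x %.4f orange y %.4f..%.4f'%(-.005-i/s,y1-c[0]/s,y1-c[-1]/s))
E
python3 -c "
from again import *
corner('L3',1,.105); print('side top'); corner('L3',1,.105,'side',.054)"
```

```text
x -0.0050 orange y 0.1058..0.0915
x -0.0070 orange y 0.1065..0.0926
x -0.0090 orange y 0.1071..0.0940
x -0.0110 orange y 0.1078..0.0950
x -0.0130 orange y 0.1085..0.0965
x -0.0150 orange y 0.1098..0.0978
x -0.0170 orange y 0.1291..0.0990
x -0.0190 orange y 0.1313..0.1003
x -0.0210 orange y 0.1349..0.1014
x -0.0230 orange y 0.1350..0.1026
x -0.0250 orange y 0.1350..0.1039
x -0.0270 orange y 0.1350..0.1051
x -0.0290 orange y 0.1350..0.1063
side top
x -0.0150 orange y 0.1350..0.0899
x -0.0170 orange y 0.1350..0.0904
x -0.0190 orange y 0.1350..0.0900
x -0.0210 orange y 0.1350..0.0901
x -0.0230 orange y 0.1350..0.0896
x -0.0250 orange y 0.1350..0.0924
x -0.0270 orange y 0.1350..0.0991
x -0.0290 orange y 0.1350..0.1066
```

View pics/left4.png

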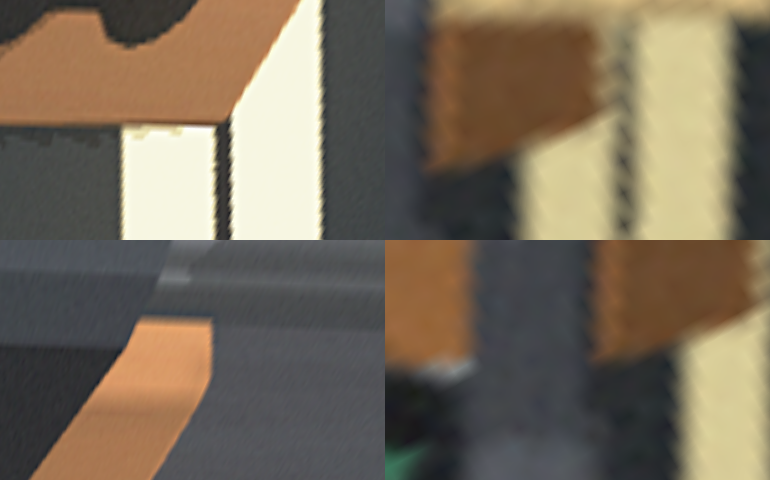

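The wrist panel (upper left) has the corner at about (228,120), giving y = 107.0 mm against the line at 104.4. The side panel gives 108.5 against 106.5. The remaining gap is about 2.0–2.6 mm, so I'll push 1.9 mm, release, and re-measure.

>>> send_rows:
  moves:
    - {"x":0,"y":-0.7,"z":0,"turn":0}
    - {"x":0,"y":-1.4,"z":0,"turn":0}
    - {"x":-0.1,"y":-1.9,"z":0,"turn":0}
    - {"x":-0.1,"y":-1.9,"z":0,"turn":0}

```text
clock: 18.23
position: [0.5273, 0.1795, 0.0515]
eef_rot: [0.297, -0.003, 0.955, 0.003]
force: [-1.8, 6.4, -4.3]
gripper_width: 0.0006
grasp_force: 3.2
```

```bash
python3 -c "
from meas import *
meas('L4',1,.105,'pics/left5.png')" | grep -v orange; python3 -c "
from again import *
corner('L4',1,.105); print('side z4'); corner('L4',1,.105,'side',.004)
corner('L3',1,.105,'side',.004)"
```

```text
18.225 [0.5273 0.1795 0.0515] j [ 0.149  0.53   1.986 -1.232  0.082 -0.221] F [-1.8  6.4 -4.3]
[[-0.8237 -0.0071  0.5669]
 [-0.0038  1.      0.0071]
 [-0.5669  0.0037 -0.8237]]
tip now fence [-0.0152  0.1804] 0.0309 shift [ 2.8 19.6  1.7]
fence +y 10mm in tool: [ 0.26 10.   -0.13] fence +x 10: [-8.23  0.29  5.67]
line y 0.1045
line y 0.1065
x -0.0050 orange y 0.1036..0.0898
x -0.0070 orange y 0.1046..0.0909
x -0.0090 orange y 0.1054..0.0921
x -0.0110 orange y 0.1059..0.0934
x -0.0130 orange y 0.1068..0.0946
x -0.0150 orange y 0.1083..0.0960
x -0.0170 orange y 0.1274..0.0973
x -0.0190 orange y 0.1289..0.0984
x -0.0210 orange y 0.1323..0.0996
x -0.0230 orange y 0.1334..0.1009
x -0.0250 orange y 0.1350..0.1021
x -0.0270 orange y 0.1350..0.1034
x -0.0290 orange y 0.1350..0.1049
side z4
x -0.0190 orange y 0.1278..0.1113
x -0.0210 orange y 0.1286..0.1065
x -0.0230 orange y 0.1288..0.1068
x -0.0250 orange y 0.1290..0.1065
x -0.0270 orange y 0.1288..0.1069
x -0.0290 orange y 0.1288..0.1074
x -0.0310 orange y 0.1288..0.1125
x -0.0330 orange y 0.1288..0.1181
x -0.0350 orange y 0.1285..0.1229
x -0.0190 orange y 0.1276..0.1099
x -0.0210 orange y 0.1291..0.1093
x -0.0230 orange y 0.1288..0.1098
x -0.0250 orange y 0.1290..0.1096
x -0.0270 orange y 0.1288..0.1095
x -0.0290 orange y 0.1288..0.1091
x -0.0310 orange y 0.1284..0.1123
x -0.0330 orange y 0.1285..0.1191
x -0.0350 orange y 0.1285..0.1270
```

The gap is now 0.1–1.1 mm, which is level with the line, so the left block is done. Next I'll release, back out and cross to the right.

>>> send_rows:
  moves:
    - {"x":0,"y":3,"z":0,"turn":0}
    - {"x":0,"y":8,"z":0,"turn":0}
    - {"x":0,"y":8,"z":-50,"turn":0}
    - {"x":0,"y":8,"z":-100,"turn":0}
    - {"x":0,"y":8,"z":-150,"turn":0}
    - {"x":0,"y":8,"z":-200,"turn":0}
    - {"x":-1,"y":-42,"z":-199,"turn":0}
    - {"x":-3,"y":-94,"z":-199,"turn":0}
    - {"x":-4,"y":-146,"z":-198,"turn":0}
    - {"x":-5,"y":-198,"z":-197,"turn":0}
    - {"x":-7,"y":-250,"z":-197,"turn":0}
    - {"x":-8,"y":-302,"z":-196,"turn":0}
    - {"x":-9,"y":-354,"z":-195,"turn":0}
    - {"x":-11,"y":-406,"z":-195,"turn":0}
    - {"x":-12,"y":-460,"z":-194,"turn":0}
    - {"x":-12,"y":-460,"z":-194,"turn":0}

```text
clock: 20.32
position: [0.4478, -0.2765, 0.2344]
eef_rot: [0.282, 0.011, 0.959, -0.001]
force: [-0.5, 0.9, -0.5]
gripper_width: -0.0
grasp_force: 0.0
```

```bash
python3 -c "
from st import *
st();tip_to(-.016,-.28,.028)"
```

```text
20.325 [ 0.4478 -0.2765  0.2344] j [-0.975  0.167  1.867  0.626  0.859 -2.88 ] F [-0.5  0.9 -0.5]
[[-0.8404  0.0215  0.5415]
 [ 0.0206  0.9998 -0.0078]
 [-0.5415  0.0046 -0.8407]]
tip now fence [-0.1119 -0.2729] 0.2134 shift [ 19.6  -2.5 207.9]
fence +y 10mm in tool: [ 0.51  9.98 -0.27] fence +x 10: [-8.39  0.58  5.41]
```

>>> send_rows:
  moves:
    - {"x":0,"y":0,"z":0,"turn":0.18}
    - {"x":0,"y":0,"z":0,"turn":0.36}
    - {"x":0,"y":0,"z":0,"turn":0.54}
    - {"x":0,"y":0,"z":0,"turn":0.72}
    - {"x":0,"y":0,"z":0,"turn":0.9}
    - {"x":0,"y":0,"z":0,"turn":1.08}
    - {"x":0,"y":0,"z":0,"turn":1.26}
    - {"x":0,"y":0,"z":0,"turn":1.44}
    - {"x":0,"y":0,"z":0,"turn":1.62}
    - {"x":0,"y":0,"z":0,"turn":1.8}
    - {"x":0,"y":0,"z":0,"turn":1.98}
    - {"x":0,"y":0,"z":0,"turn":2.16}
    - {"x":0,"y":0,"z":0,"turn":2.34}
    - {"x":0,"y":0,"z":0,"turn":2.52}
    - {"x":0,"y":0,"z":0,"turn":2.7}
    - {"x":0,"y":0,"z":0,"turn":2.88}
    - {"x":0,"y":0,"z":0,"turn":3.06}
    - {"x":0,"y":0,"z":0,"turn":3.07}

```text
clock: 22.58
position: [0.4475, -0.2727, 0.2341]
eef_rot: [0.01, 0.959, 0.025, 0.282]
force: [-0.5, 0.1, -0.3]
gripper_width: 0.0007
grasp_force: 0.0
```

```bash
python3 -c "
from st import *
st();tip_to(-.016,-.28,.028)"
```

```text
22.575 [ 0.4475 -0.2727  0.2341] j [-0.97   0.162  1.873  0.626  0.859  0.189] F [-0.5  0.1 -0.3]
[[ 0.8399  0.0432  0.541 ]
 [ 0.0545 -0.9985 -0.0047]
 [ 0.54    0.0334 -0.841 ]]
tip now fence [-0.112  -0.2689] 0.2131 shift [-19.4   5.6 207.8]
fence +y 10mm in tool: [ 0.24 -9.99 -0.24] fence +x 10: [8.41 0.07 5.4 ]
```

>>> send_rows:
  moves:
    - {"x":-19,"y":8,"z":30,"turn":0}
    - {"x":-19,"y":8,"z":80,"turn":0}
    - {"x":-19,"y":8,"z":130,"turn":0}
    - {"x":-19,"y":8,"z":170,"turn":0}
    - {"x":-19,"y":8,"z":195,"turn":0}
    - {"x":-19,"y":8,"z":207,"turn":0}
    - {"x":-19,"y":8,"z":207,"turn":0}

```text
clock: 23.45
position: [0.5438, -0.2835, 0.0499]
eef_rot: [0.01, 0.959, 0.025, 0.282]
force: [-0.5, -0.1, 0.2]
gripper_width: 0.0003
grasp_force: 0.0
```

```bash
python3 -c "
from st import *
st();tip_to(-.016,-.255,.028)"
```

```text
23.45 [ 0.5438 -0.2835  0.0499] j [-0.819  0.624  1.779  0.932  0.509 -0.08 ] F [-0.5 -0.1  0.2]
[[ 0.8401  0.043   0.5407]
 [ 0.0543 -0.9985 -0.0051]
 [ 0.5397  0.0336 -0.8412]]
tip now fence [-0.0162 -0.2833] 0.0289 shift [  0.4 -28.3   0.1]
fence +y 10mm in tool: [ 0.24 -9.99 -0.25] fence +x 10: [8.42 0.07 5.4 ]
```

>>> send_rows:
  moves:
    - {"x":0.2,"y":-10,"z":-0.2,"turn":0}
    - {"x":0.5,"y":-20,"z":-0.5,"turn":0}
    - {"x":0.6,"y":-26,"z":-0.6,"turn":0}
    - {"x":0.7,"y":-28,"z":-0.7,"turn":0}
    - {"x":0.7,"y":-30,"z":-0.7,"turn":0}
    - {"x":0.8,"y":-32,"z":-0.8,"turn":0}
    - {"x":0.8,"y":-34,"z":-0.8,"turn":0}
    - {"x":0.9,"y":-37,"z":-0.9,"turn":0}
    - {"x":1,"y":-41,"z":-1,"turn":0}
    - {"x":1.1,"y":-45,"z":-1.1,"turn":0}
    - {"x":1.2,"y":-49,"z":-1.2,"turn":0}
    - {"x":1.3,"y":-53,"z":-1.3,"turn":0}
    - {"x":1.4,"y":-57,"z":-1.4,"turn":0}
    - {"x":1.5,"y":-61,"z":-1.5,"turn":0}
    - {"x":1.6,"y":-65,"z":-1.6,"turn":0}
    - {"x":1.7,"y":-69,"z":-1.7,"turn":0}
    - {"x":1.8,"y":-73,"z":-1.8,"turn":0}
    - {"x":1.9,"y":-78,"z":-2,"turn":0}
    - {"x":1.9,"y":-78,"z":-2,"turn":0}

```text
clock: 25.82
position: [0.5411, -0.207, 0.0502]
eef_rot: [0.011, 0.959, 0.024, 0.282]
force: [-0.2, -4.7, -2.5]
gripper_width: 0.0003
grasp_force: 2.5
```

```bash
python3 -c "
from meas import *
meas('R1',-1,-.1105,'pics/right1.png')" | grep -v orange; python3 -c "
from again import *
corner('R1',-1,-.1105); print('side z4'); corner('R1',-1,-.1105,'side',.004)"
```

```text
25.825 [ 0.5411 -0.207   0.0502] j [-0.705  0.565  1.901  1.043  0.41  -0.106] F [-0.2 -4.7 -2.5]
[[ 0.8401  0.0392  0.5411]
 [ 0.0521 -0.9986 -0.0085]
 [ 0.54    0.0353 -0.8409]]
tip now fence [-0.0161 -0.2067] 0.0292 shift [-0.4 -6.8  0.8]
fence +y 10mm in tool: [ 0.22 -9.99 -0.28] fence +x 10: [8.41 0.03 5.4 ]
line y -0.1093
line y -0.1114
x -0.0050 orange y -0.1065..-0.1405
x -0.0070 orange y -0.1065..-0.1405
x -0.0090 orange y -0.1064..-0.1405
x -0.0110 orange y -0.1064..-0.1405
x -0.0130 orange y -0.1065..-0.1405
x -0.0150 orange y -0.1064..-0.1396
x -0.0170 orange y -0.1064..-0.1382
x -0.0190 orange y -0.1065..-0.1367
x -0.0210 orange y -0.1065..-0.1354
x -0.0230 orange y -0.1064..-0.1341
x -0.0250 orange y -0.1064..-0.1328
x -0.0270 orange y -0.1062..-0.1311
x -0.0290 orange y -0.1067..-0.1300
x -0.0310 orange y -0.1215..-0.1285
side z4
x -0.0190 orange y -0.1275..-0.1405
x -0.0210 orange y -0.1265..-0.1405
x -0.0230 orange y -0.1270..-0.1405
x -0.0250 orange y -0.1269..-0.1405
x -0.0270 orange y -0.1264..-0.1405
x -0.0290 orange y -0.1266..-0.1405
x -0.0310 orange y -0.1270..-0.1405
x -0.0330 orange y -0.1268..-0.1405
x -0.0350 orange y -0.1271..-0.1405
```

View pics/right1.png

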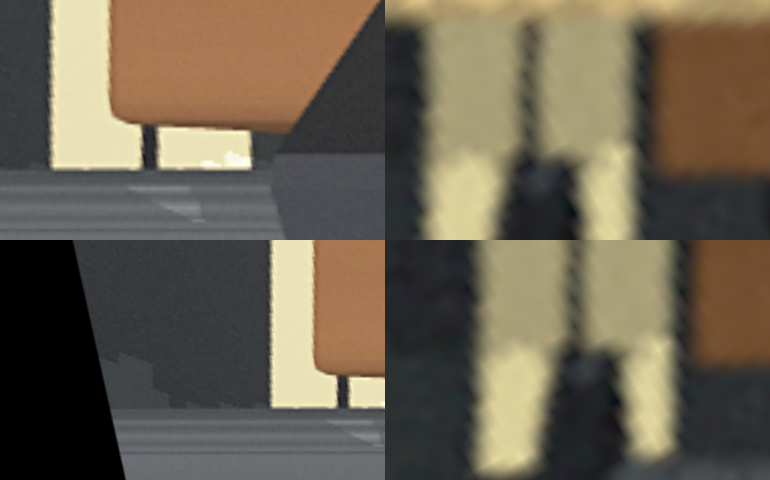

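The wrist panel at z=54 (lower left) has the block's inner top edge at column 313, so y ≈ -131.6 mm against the line at -109.3. The side view gives -131 against -111.4. About 20–22 mm remain, so I'll push 15 mm and measure with the top camera as well.

>>> send_rows:
  moves:
    - {"x":0.1,"y":-4,"z":-0.1,"turn":0}
    - {"x":0.2,"y":-8,"z":-0.2,"turn":0}
    - {"x":0.3,"y":-12,"z":-0.3,"turn":0}
    - {"x":0.3,"y":-15,"z":-0.4,"turn":0}
    - {"x":0.3,"y":-15,"z":-0.4,"turn":0}

```text
clock: 26.55
position: [0.5405, -0.1921, 0.0502]
eef_rot: [0.012, 0.959, 0.024, 0.282]
force: [-0.1, -5.0, -2.7]
gripper_width: 0.0002
grasp_force: 2.8
```

```bash
python3 - <<'E'
from st import *
import cv2,h
st(); tip_to(-.016,-.19,.028)
ps=snap(['wrist','side','top'],'R2'); s=6500; yl=-.1105; y0,y1=yl-.022,yl+.014; rows=[]
for n,p in zip(['wrist','side','top'],ps):
    rr=[h.rect(p,O,psi,z,-.1 if z<.001 else -.045,-.003,y0,y1,s) for z in (.0003,.004,.054)]
    g=rr[0].astype(float).sum(2)[250:].mean(0); g0=rr[0].astype(float).sum(2)
    ys=y1-np.arange(g0.shape[1])/s; k=abs(ys-yl)<.005
    for a,b in ((0,100),(150,250),(300,420),(480,600)):
        g=g0[a:b].mean(0); w=np.clip(np.percentile(g[k],80)-g[k]-60,0,None)
        print(n,a,'line %.4f'%((w*ys[k]).sum()/max(w.sum(),1)),round(w.max()))
    for z,r in zip((4,54),rr[1:]):
        r=r.astype(int); m=(r[...,1]<.72*r[...,0])&(r[...,0]>60)
        print(n,z,[(-3-i/6.5,round((y1-np.flatnonzero(m[i])[0]/s)*1e3,1)) for i in range(0,m.shape[0],39) if m[i].any()])
    rows.append(np.hstack([rr[0][:272],rr[1][:272],rr[2][:272]]))
cv2.imwrite('pics/right2.png',cv2.resize(np.vstack(rows)[:,:,::-1],(700,600)))
E
```

```text
26.55 [ 0.5405 -0.1921  0.0502] j [-0.68   0.555  1.921  1.066  0.391 -0.109] F [-0.1 -5.  -2.7]
[[ 0.84    0.039   0.5411]
 [ 0.052  -0.9986 -0.0087]
 [ 0.54    0.0355 -0.8409]]
tip now fence [-0.0161 -0.1918] 0.0292 shift [-0.5 -1.9  1. ]
fence +y 10mm in tool: [ 0.21 -9.99 -0.28] fence +x 10: [8.41 0.03 5.4 ]
wrist 0 line 0.0000 0
wrist 150 line -0.1124 148
wrist 300 line -0.1097 371
wrist 480 line 0.0000 0
wrist 4 [(-3.0, np.float64(-96.5)), (-9.0, np.float64(-96.5)), (-15.0, np.float64(-96.5)), (-21.0, np.float64(-96.5)), (-27.0, np.float64(-96.5))]
wrist 54 [(-9.0, np.float64(-117.1)), (-15.0, np.float64(-117.0)), (-21.0, np.float64(-117.0)), (-27.0, np.float64(-117.0))]
side 0 line 0.0000 0
side 150 line -0.1119 167
side 300 line -0.1082 137
side 480 line -0.1092 20
side 4 [(-21.0, np.float64(-111.4)), (-27.0, np.float64(-111.1)), (-33.0, np.float64(-111.1))]
side 54 [(-15.0, np.float64(-117.0)), (-21.0, np.float64(-116.8)), (-27.0, np.float64(-116.8))]
top 0 line -0.1104 111
top 150 line 0.0000 0
top 300 line -0.1126 403
top 480 line -0.1124 276
top 4 [(-3.0, np.float64(-119.4)), (-9.0, np.float64(-122.2)), (-15.0, np.float64(-125.6))]
top 54 [(-9.0, np.float64(-115.1)), (-15.0, np.float64(-112.8)), (-21.0, np.float64(-118.7))]
```

View pics/right2.png

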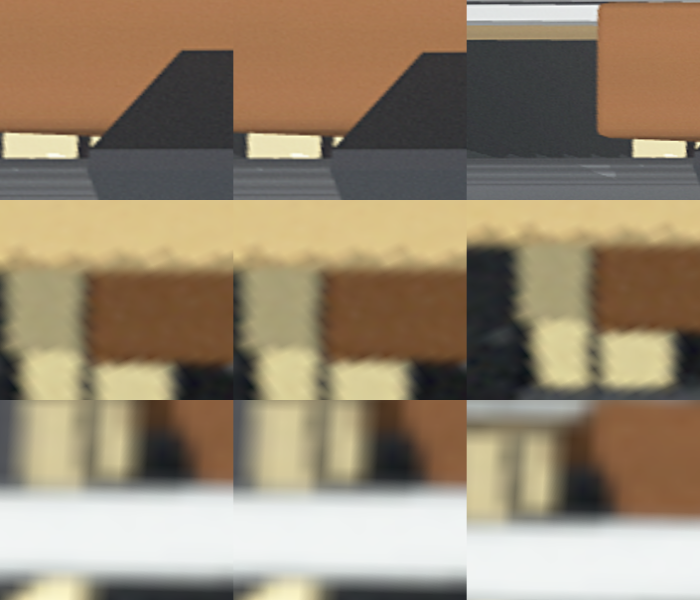

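In both the wrist and side views the block's top edge sits at -117.0 mm. In the top view (bottom row) the tape is cut off at about -116.9 with the line at -110.7, so the gap is about 6 mm. I'll push 4.5 mm, then do a final numeric check.

>>> send_rows:
  moves:
    - {"x":0.1,"y":-2,"z":-0.1,"turn":0}
    - {"x":0.1,"y":-4,"z":-0.1,"turn":0}
    - {"x":0.1,"y":-4.5,"z":-0.1,"turn":0}
    - {"x":0.1,"y":-4.5,"z":-0.1,"turn":0}

```text
clock: 27.2
position: [0.5404, -0.1878, 0.0502]
eef_rot: [0.012, 0.959, 0.024, 0.282]
force: [-0.4, -5.3, -2.5]
gripper_width: 0.0003
grasp_force: 3.2
```

```bash
cat > fin.py <<'E'
from st import *
import cv2,h,sys
def fin(f,view=True):
    st(); tip_to(-.016,-.19,.028)
    ps=snap(['wrist','side','top'],f); s=6500; yl=-.1105; y0,y1=yl-.022,yl+.014
    for n,p,z,xr in (('wrist',ps[0],.054,(-.025,-.015)),('side',ps[1],.054,(-.028,-.02)),('top',ps[2],.004,(-.022,-.004)),('top',ps[2],.0003,(-.022,-.004)),('side',ps[1],.0003,(-.036,-.031)),('side',ps[1],.0003,(-.05,-.038)),('top',ps[2],.0003,(-.085,-.07))):
        g=h.rect(p,O,psi,z,*xr,y0,y1,s).astype(float).mean(0)
        print(n,z,xr,' '.join('%d:%d/%d'%(round((y1-i/s)*1e4),g[i,0],g[i,2]) for i in range(26,len(g),7) if y1-i/s>-.1255))
E
python3 -c "
from fin import *
fin('R3')"
```

```text
27.2 [ 0.5404 -0.1878  0.0502] j [-0.673  0.552  1.927  1.073  0.385 -0.11 ] F [-0.4 -5.3 -2.5]
[[ 0.8401  0.0388  0.5411]
 [ 0.0519 -0.9986 -0.0091]
 [ 0.54    0.0357 -0.8409]]
tip now fence [-0.0161 -0.1876] 0.0292 shift [-0.6  2.4  1.1]
fence +y 10mm in tool: [ 0.21 -9.99 -0.29] fence +x 10: [8.41 0.03 5.4 ]
wrist 0.054 (-0.025, -0.015) -1005:57/61 -1016:57/62 -1027:57/62 -1037:58/62 -1048:58/62 -1059:59/63 -1070:58/63 -1080:59/63 -1091:59/63 -1102:60/64 -1113:60/63 -1123:95/66 -1134:167/81 -1145:167/80 -1156:168/81 -1167:168/80 -1177:168/81 -1188:168/81 -1199:168/81 -1210:168/81 -1220:168/81 -1231:168/81 -1242:169/81 -1253:169/81
side 0.054 (-0.028, -0.02) -1005:36/41 -1016:33/40 -1027:34/40 -1037:69/58 -1048:124/90 -1059:160/114 -1070:169/120 -1080:169/120 -1091:168/119 -1102:162/115 -1113:146/98 -1123:122/70 -1134:112/49 -1145:113/46 -1156:114/46 -1167:114/48 -1177:114/48 -1188:114/49 -1199:114/49 -1210:114/49 -1220:114/48 -1231:113/46 -1242:114/47 -1253:115/48
top 0.004 (-0.022, -0.004) -1005:174/135 -1016:199/149 -1027:207/153 -1037:211/156 -1048:211/155 -1059:208/153 -1070:1
[... 882 characters left out ...]
242:114/49 -1253:113/48
side 0.0003 (-0.05, -0.038) -1005:208/148 -1016:207/147 -1027:206/146 -1037:208/148 -1048:210/149 -1059:212/150 -1070:207/146 -1080:184/131 -1091:134/99 -1102:105/81 -1113:144/105 -1123:190/134 -1134:209/147 -1145:209/148 -1156:209/149 -1167:209/149 -1177:211/150 -1188:199/142 -1199:164/117 -1210:108/79 -1220:66/52 -1231:45/40 -1242:32/32 -1253:30/31
top 0.0003 (-0.085, -0.07) -1005:253/203 -1016:236/186 -1027:207/155 -1037:163/121 -1048:109/85 -1059:76/65 -1070:56/56 -1080:49/54 -1091:51/58 -1102:50/57 -1113:47/54 -1123:44/50 -1134:41/48 -1145:39/47 -1156:40/48 -1167:41/48 -1177:41/47 -1188:40/47 -1199:39/46 -1210:38/45 -1220:38/44 -1231:38/44 -1242:38/45 -1253:38/45
```

>>> send_rows:
  moves:
    - {"x":0,"y":-0.8,"z":0,"turn":0}
    - {"x":0,"y":-1.6,"z":0,"turn":0}
    - {"x":0,"y":-1.6,"z":0,"turn":0}

```text
clock: 27.72
position: [0.5404, -0.1862, 0.0502]
eef_rot: [0.012, 0.959, 0.024, 0.282]
force: [-0.5, -7.1, -2.7]
gripper_width: 0.0002
grasp_force: 3.3
```

>>> send_rows:
  moves:
    - {"x":0,"y":4,"z":0,"turn":0}
    - {"x":-0.2,"y":10,"z":0.3,"turn":0}
    - {"x":-0.2,"y":10,"z":-50,"turn":0}
    - {"x":-0.2,"y":10,"z":-100,"turn":0}
    - {"x":-0.2,"y":10,"z":-150,"turn":0}
    - {"x":-0.2,"y":10,"z":-200,"turn":0}
    - {"x":-0.2,"y":10,"z":-200,"turn":0}

```text
clock: 28.6
position: [0.432, -0.1946, 0.2213]
eef_rot: [0.013, 0.959, 0.024, 0.283]
force: [0.4, -0.4, -0.5]
gripper_width: 0.0006
grasp_force: 0.0
```

```bash
python3 - <<'E'
from st import *
import cv2,h
st(); tip_to(-.016,-.19,.028)
a,b=snap(['side','wrist'],'F'); s=6500
im=[]
for yl,sg in ((.105,1),(-.1105,-1)):
    y0,y1=yl-.022,yl+.022; row=[]
    for p in (a,b):
        r0=h.rect(p,O,psi,.0003,-.075,-.003,y0,y1,s); r5=h.rect(p,O,psi,.054,-.04,-.003,y0,y1,s)
        g=r0.astype(float).sum(2)[int(.037*s):int(.06*s)].mean(0); ys=y1-np.arange(len(g))/s; k=abs(ys-yl)<.005
        w=np.clip(np.percentile(g[k],80)-g[k]-60,0,None); print(sg,'line %.4f'%((w*ys[k]).sum()/max(1,w.sum())))
        q=r5[int(.015*s):int(.024*s)].astype(float).mean(0); print('  z54 r/b',' '.join('%d:%d/%d'%(round((y1-i/s)*1e4),q[i,0],q[i,2]) for i in range(0,len(q),8) if abs(y1-i/s-yl)<.009))
        row.append(np.vstack([r0,r5]))
    im.append(np.hstack(row))
cv2.imwrite('pics/fin.png',cv2.resize(np.hstack(im)[:,:,::-1],(800,500)))
E
```

```text
28.6 [ 0.432  -0.1946  0.2213] j [-0.878  0.048  2.043  0.642  0.759  0.233] F [ 0.4 -0.4 -0.5]
[[ 0.8382  0.0396  0.544 ]
 [ 0.0539 -0.9985 -0.0103]
 [ 0.5427  0.038  -0.8391]]
tip now fence [-0.1246 -0.1905] 0.2003 shift [ -2.4  -6.6 203.5]
fence +y 10mm in tool: [ 0.24 -9.99 -0.3 ] fence +x 10: [8.4  0.03 5.43]
1 line 0.1065
  z54 r/b 1135:68/76 1122:67/76 1110:61/70 1098:58/58 1085:77/51 1073:102/49 1061:107/44 1048:93/40 1036:75/34 1024:70/33 1012:71/34 999:71/32 987:71/32 975:70/30 962:71/32
1 line 0.0000
  z54 r/b 1135:0/0 1122:0/0 1110:0/0 1098:0/0 1085:0/0 1073:0/0 1061:0/0 1048:0/0 1036:0/0 1024:0/0 1012:0/0 999:0/0 987:0/0 975:0/0 962:0/0
-1 line -0.1101
  z54 r/b -1020:42/50 -1033:64/60 -1045:146/108 -1057:204/146 -1070:216/154 -1082:211/151 -1094:190/132 -1107:153/88 -1119:143/60 -1131:153/61 -1143:153/61 -1156:154/62 -1168:154/63 -1180:154/63 -1193:154/64
-1 line -0.1101
  z54 r/b -1020:104/78 -1033:104/77 -1045:104/77 -1057:104/76 -1070:104/76 -1082:105/78 -1094:101/76 -1107:114/71 -1119:168/79 -1131:180/86 -1143:178/85 -1156:179/85 -1168:178/84 -1180:179/85 -1193:179/85
```

View pics/fin.png

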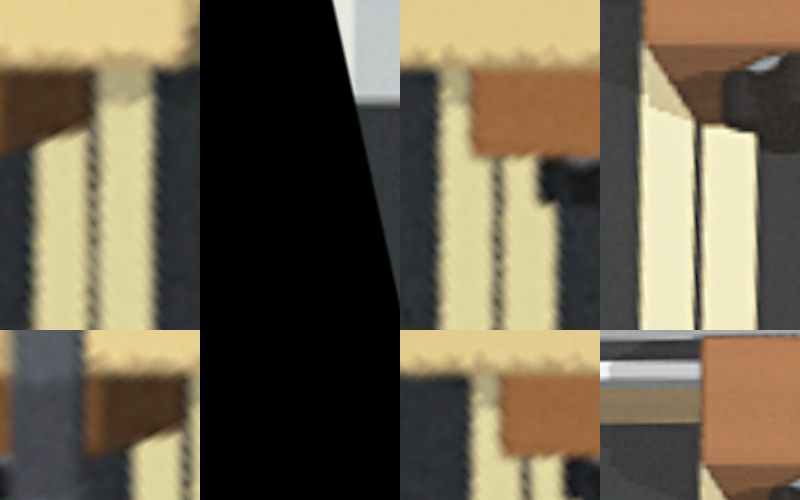

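```bash
python3 - <<'E'
import numpy as np,h
from st import O,psi
b=np.load('F_wrist.npz'); s=10000; y0,y1=-.1325,-.1
r=h.rect(b,O,psi,.004,-.036,-.02,y0,y1,s).astype(int); m=(r[...,1]<.72*r[...,0])&(r[...,0]>50)
for i in range(0,m.shape[0],8):
    c=np.flatnonzero(m[i])
    if len(c)>5: print('x %.4f y %.4f..%.4f'%(-.02-i/s,y1-c[0]/s,y1-c[-1]/s))
for x in (-.035,-.04,-.05,-.06):
    g=h.rect(b,O,psi,.0003,x-.003,x,y0,y1,s).astype(float).sum(2).mean(0); k=np.flatnonzero(g[:200]<400); print(x,'dark',(y1-k[[0,-1]]/s).round(4))
r=h.rect(b,O,psi,.054,-.03,-.01,y0,y1,s).astype(int); m=(r[...,1]<.72*r[...,0])&(r[...,0]>120); print('z54 edge',[round(y1-np.flatnonzero(m[i])[0]/s,4) for i in range(20,180,40)])
E
```

```text
x -0.0200 y -0.1044..-0.1152
x -0.0208 y -0.1046..-0.1073
x -0.0216 y -0.1048..-0.1064
x -0.0224 y -0.1056..-0.1062
x -0.0240 y -0.1067..-0.1075
x -0.0248 y -0.1076..-0.1081
x -0.0256 y -0.1077..-0.1082
x -0.0264 y -0.1086..-0.1097
x -0.0272 y -0.1088..-0.1099
x -0.0280 y -0.1096..-0.1142
x -0.0288 y -0.1097..-0.1106
x -0.0296 y -0.1107..-0.1117
x -0.0304 y -0.1108..-0.1156
-0.035 dark [-0.1093 -0.1109]
-0.04 dark [-0.1094 -0.1108]
-0.05 dark [-0.1093 -0.1108]
-0.06 dark [-0.1092 -0.1108]
z54 edge [np.float64(-0.1114), np.float64(-0.1112), np.float64(-0.1112), np.float64(-0.1114)]
```

The right corner is at -111.1 mm and the line at -110.1, so that end sits 0.5–1 mm short. The left one is the same, the arm is clear and nothing else was moved, so I'm handing in.

```bash
python3 -c "from cell import env; print(env.sign_off())"
```

```text
the job is handed in; nothing more can be done
None
```

I pushed both stop blocks up to their pencil lines, measured at about 0–1 mm short and not past, left the loose items untouched, and handed the job in at about 29 s with the arm clear; no verdict was shown.

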